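Re-pin the bench lens over the dish

ROBOT

A 6-joint arm with a two-finger parallel gripper is mounted at the origin on a cart in front of the work surface, level with it; the furniture and walls round the work are solid. World frame = base frame: x ahead of the robot, y to its left, z up, the work surface at z = 0. Lengths are in mm, angles in rad, forces in N, time in s.
With the tool pointing down it reaches from about 300 to 775 mm from the base axis. Payload 14.6 kg.
Tool frame: the origin (TCP) lies at the very end of the fingers, on their centre line; the grasp point (between the pads) lies 19 mm behind it; z points along the fingers, y is the line along which they close (so a half turn about z gives the same grasp; the last joint's range is limited). The gripper opens to 94 mm and grips with 3 to 60 N. Pads are 16 mm wide; open, the fingers measure 119 mm over their backs; the gripper's body (75 mm by 177 mm) begins 78 mm behind the grasp point.
Start: joints at [-1.334, 0.3, 1.521, -0, 1.321, -0.067], TCP at [164.525, -524.806, 205.446] pointing down, gripper open.
Joint ranges: [-3.03, 3.03], [-0.79, 2.21], [0.23, 2.52], [-1.04, 4.18], [0, 3.07], [-2.55, 2.55]. Speed limits (rad/s): [2.22, 2.22, 2.57, 3.14, 3.14, 3.14].

INTERFACE

Orientations are given as [roll, pitch, yaw] about the fixed x, y, z axes, in that order (R = Rz(yaw) Ry(pitch) Rx(roll)).
In Python, from cell import manip, camera, get_calibration gives the robot as it stands.
- The arm moves only by the tool arm_command, never from a script. Its argument "targets" is a list of rows, each an object of numbers: "hand": the opening, from -1 (shut) to 1 (fully open), so that 0 is half open; "x", "y", "z": the shift along the tool's x, y, z in m; "yaw": the turn about the tool's z in rad. In form: [{"hand": .., "x": .., "y": .., "z": .., "yaw": ..}, ...]. A call has 1 to 10 rows; each row shifts and turns the commanded pose from where the row before left it, along the tool's axes as they then stand; what a row does not reach is not made up. A row lasts 1/10 s, in which the tool goes at most 50 mm and 8.59 degrees, less where a joint would pass 70% of its speed; a pose out of reach is approached as far as the arm can. A call is refused whole if a number of a shift passes 0.05 or a number of a turn 0.15, either way. A call with a gripper value outside its range is refused whole. The fingers move at their own pace and stop on an object; "newtons" is the grip in N (left out, the last holds). Time passes only in rows, so rows that do not move let the fingers close. It gives the time, the measured TCP pose, the force, the opening and the grip force at its end, in the units of the state.
- manip.read_state(): the state, without advancing time (a new reading comes with each control period).
- camera(name): name is "side" or "top" or "wrist"; returns the picture (420x560x3 uint8, red, green, blue); there is no depth.
- get_calibration(name): a dict with "K" (3x3 intrinsics, pixels), "dist_coeffs" ([k1, k2, p1, p2, k3] as OpenCV has them; the pictures are not rectified), "cam_to_world" (4x4, takes a point from camera to world coordinates). Camera axes: x right, y up, looking along -z (the intrinsics and any distortion apply to the point x, -y, -z); pixel columns grow to the right and rows downward; lengths in mm; the calibration is good to about 2 mm. A picture is of the moment at which its call begins: read the wrist's pose just before it. get_calibration takes no time and is no camera call; for the wrist camera it gives the pose at the moment of the call.
- manip.sign_off(): hands the job in; it is judged then, once.
The state is a dict: "clock": time; "joints": joint angles; "qd": joint speeds; "effort": joint torques, N m; "eef_pos": TCP position; "eef_rot": TCP orientation; "wrist_force": force on the tool from outside, world axes, zero at the start; "moment": the same for the moment, N m; "finger_gap": finger opening in mm; "finger_force": force on a finger pad.
Only numpy, scipy, OpenCV 4.12 (cv2) and the standard library are available. Lean on these libraries where they do the work, as an engineer would, in place of code of your own. Each camera call takes 0.05 s, during which the arm holds its last target. There are 200 camera calls.

TASK

The bench lens is pinned at its park position. Pull its ball-detent pin up until it is free of the stand, swing the arm round until the lens is over the petri dish, and push the pin fully home there through the arm and the drilled bridge, so that its knob sits down on the arm and the balls lock below. Find the hole by feel and do not force the pin; leave the dish and the tally counter where they are.

Things in the scene. Friction and masses are not known exactly. Their poses are not given: they have to be found in the camera images.
- lens_stand: Bench lens stand, fixed: round grey foot 224 mm across, 18 mm high, with a column in its middle. Origin on the pivot axis at table height, z up. Three equal steel bridges stand on the foot, each a drilled plate 36 x 42 x 12 mm on two cheeks, upper face at z = 87 mm, with one vertical 13.8 mm hole at 75 mm from the pivot. The middle (park) hole lies exactly along the stand's -x (swing_arm = 0).
- scribe_right (a point): Point at a side bridge's upper face, 75 mm from the pivot, above the line scribed on the foot at swing_arm = +0.87 rad (the stand's -y side). The bridge was bolted down by eye: its hole lies 0.035 to 0.1 rad (2.6 to 7.5 mm along the circle) to one side or the other of this point, and nothing reports where. It does not move in use.
- scribe_left (a point): The same point for the other side bridge, at swing_arm = -0.87 rad (the stand's +y side). Its hole too lies 0.035 to 0.1 rad (2.6 to 7.5 mm) to one side or the other of this point.
- swing_arm (a joint): Flat aluminium arm, 34 mm wide, 10 mm thick, turning level on the stand's pivot (rad, -1.15 to 1.15). 0: parked, along the stand's -x; grows anticlockwise seen from above. Upper face 100 mm, under side 90 mm above the table, 3 mm clear of the bridges. Bearing friction (0.15 N m, about 2 N at the pin) holds it where it is left. The pivot nut stands 8 mm above it.
- pin_hole (a point): Centre of the arm's 13.8 mm pin hole at the arm's upper face, 75 mm from the pivot.
- lens_centre (a point): Centre of the round hand lens clamped in the end of the arm, 220 mm from the pivot and 95 mm above the table.
- detent_pin: Loose steel pin, 0.11 to 0.18 kg, upright through the arm and the park bridge. Origin on its axis at the under side of the knob's flange (100 mm above the table when home), z up towards the knob. Flange 27 mm across, 4 mm thick; above it a dark ribbed knob 25 mm across up to 38 mm, with a small button that does nothing. Shank 12 mm across, 37 mm long. Pushed with over about 25 N it counts as forced.
- pin_tip (a point): Centre of the pin's lower end, 37 mm below its origin, with a 2 mm bevel round it; 63 mm above the table when home. With the pin lifted 25 mm the tip is 1 mm above the bridges but still inside the arm's hole, so that pin and arm swing together. The pin may also be taken right out.
- pin_balls (a point): Point on the pin's axis 30 mm below its origin, at the two sprung balls, which stand out 2.6 mm each. When home they lock under the bridge with 2 mm of play. A pull of about 8 to 16 N overcomes them; inside a hole they only drag (a few N) and keep the half-lifted pin from dropping.
- petri_dish: Flat round petri dish with brown seeds, 93 mm across, 14 mm high, loose on the table below one of the two side positions of the lens, within 9 mm of the place that the scribed angle gives. It tells to which side to swing. Origin at the centre of its under side.
- tally_counter: Small grey hand tally counter, 67 x 52 x 29 mm, loose on the table below the other side position. Origin under its centre. Not to be moved.
Mind the look-alikes: they are no part of the job. Leave any purple look-alike of the detent_pin alone.

How it is judged:
By the outcome, as a careful person would: the job done as asked, in the order asked, and still so for the second after the job is handed in, with the robot touching nothing.
It also fails if it takes over 72 s, if anything falls off the work surface, if the arm or the gripper's body presses on something with over 40 N, if the wrist force passes 120 N, or if a joint passes its speed limit or range.

## Working session

There is one attempt and no reset: what is moved stays moved. The work goes in short steps, Python scripts to look and compute and a tool call to move; the robot and the scene stay as the last step left them, time stands still between calls to the robot, and variables do not carry over. Pictures are saved under pics/ and viewed, at most 10 in all, crops included, and the job is handed in when it is done.

Besides the shell and the picture viewer there is one more tool, called by a JSON object that holds its "api" and its "payload", one argument or row to a line. arm_command: Moves the arm, as the interface text tells. Its arguments: {"type":"object","properties":{"targets":{"type":"array"},"newtons":{"type":"number"}},"required":["targets"]}

```bash
mkdir -p pics; ls; python3 - <<'E'
from cell import manip,camera,get_calibration
import cv2,json
print(manip.read_state())
for n in("top","side"):
    cv2.imwrite(f"pics/{n}0.png",camera(n)[:,:,::-1]); c=get_calibration(n); print(n,c)
E
```

```text
pics
{'clock': 0.0, 'joints': array([-1.33360325e+00,  3.00461823e-01,  1.52161356e+00, -3.95800644e-05,
        1.32071703e+00, -6.65794345e-02]), 'qd': array([-1.59066360e-03, -7.34632972e-04, -1.55388033e-03,  4.14896277e-05,
        1.57787935e-03,  5.28923447e-04]), 'effort': array([-1.64290061e-03, -5.31811845e+01, -3.52738380e+01,  7.07996939e-02,
        2.44465994e-02, -1.35130986e-04]), 'eef_pos': array([ 164.44882972, -524.54408093,  204.87768824]), 'eef_rot': array([-3.14039300e+00, -4.15684366e-05,  3.03782310e-01]), 'wrist_force': array([-0.96901856, -0.33773914,  0.78398678]), 'moment': array([-0.00573505,  0.00773283, -0.00470297]), 'finger_force': 0.0, 'finger_gap': 94.08151402858071}
top {'K': array([[394.47136536,   0.        , 278.3982595 ],
       [  0.        , 394.47136536, 199.81213921],
       [  0.        ,   0.        ,   1.        ]]), 'dist_coeffs': array([-0.01721405,  0.        ,  0.        ,  0.        ,  0.        ]), 'cam_to_world': array([[ 7.87767753e-03,  9.97643324e-01, -6.81596671e-02,
         4.11546549e+02],
       [-9.99849164e-01,  8.91350505e-03,  1.49063157e-02,
         1.20282024e+01],
       [ 1.54787279e-02,  6.80319591e-02,  9.97563061e-01,
         9.29715340e+02],
       [ 0.00000000e+00,  0.00000000e+00,  0.00000000e+00,
         1.00000000e+00]])}
side {'K': array([[507.5094409 ,   0.        , 278.76251332],
       [  0.        , 507.5094409 , 215.14213682],
       [  0.        ,   0.        ,   1.        ]]), 'dist_coeffs': array([0.01007356, 0.        , 0.        , 0.        , 0.        ]), 'cam_to_world': array([[-8.88160263e-01,  2.93869065e-01, -3.53287871e-01,
         1.18922889e+02],
       [-4.59523590e-01, -5.73094500e-01,  6.78528382e-01,
         6.91925062e+02],
       [-3.06883403e-03,  7.64986057e-01,  6.44039529e-01,
         7.65477170e+02],
       [ 0.00000000e+00,  0.00000000e+00,  0.00000000e+00,
         1.00000000e+00]])}
```

View pics/top0.png

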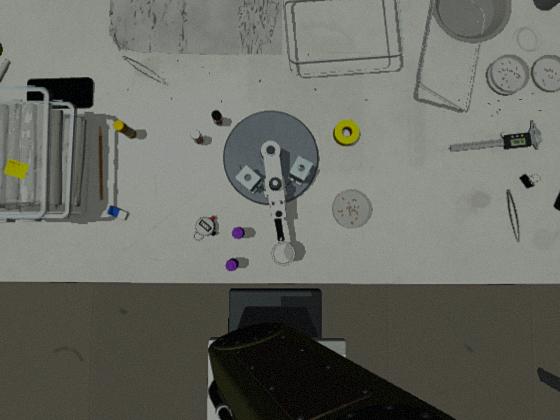

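View pics/side0.png

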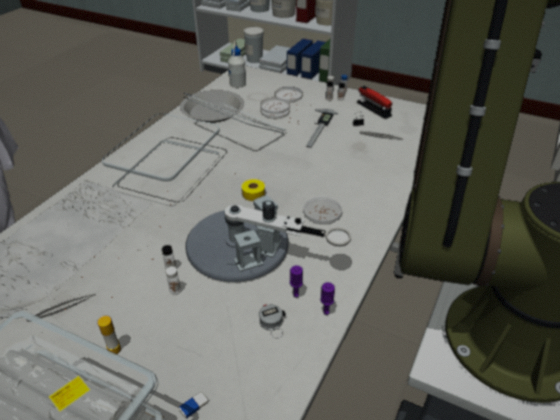

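The top view shows the pivot at about (270,150), the knob at (275,184), the lens at (283,253), the seeded dish at (352,209), the tally counter at (205,226) and two purple look-alikes on the left. The dish is on the world -y side, so the arm has to swing to +0.87.

```bash
cat > h.py <<'E'
import numpy as np,cv2
from cell import manip,camera,get_calibration
def ray(c,uv):
    p=cv2.undistortPoints(np.array([[uv]],float),c["K"],c["dist_coeffs"])[0,0]
    T=c["cam_to_world"]; return T[:3,3],T[:3,:3]@np.array([p[0],-p[1],-1])
def at_z(c,uv,z):
    o,d=ray(c,uv); return o+d*(z-o[2])/d[2]
def proj(c,P):
    T=c["cam_to_world"]; q=T[:3,:3].T@(np.array(P,float)-T[:3,3]); q=q*[1,-1,-1]
    return cv2.projectPoints(q.reshape(1,1,3),np.zeros(3),np.zeros(3),c["K"],c["dist_coeffs"])[0][0,0]
E
python3 - <<'E'
import cv2
im=cv2.imread("pics/top0.png")[100:275,190:390]
cv2.imwrite("pics/c1.png",cv2.resize(im,(800,700)[:2],interpolation=cv2.INTER_CUBIC)[:600])
from h import *
c=get_calibration("top")
for n,uv,z in[("piv",(270,150),108),("knob",(275,184),138),("lens",(283,253),95),("dish",(352,209),14),("bL",(248,177),87),("bR",(302,171),87),("foot",(271,157),18)]: print(n,at_z(c,uv,z).round(1))
E
```

```text
piv [572.7  18.3 108. ]
knob [497.6   7.3 138. ]
lens [356.6 -11.   95. ]
dish [ 454.2 -173.4   14. ]
bL [517.7  65.1  87. ]
bR [531.8 -50.9  87. ]
foot [573.8  16.5  18. ]
```

View pics/c1.png

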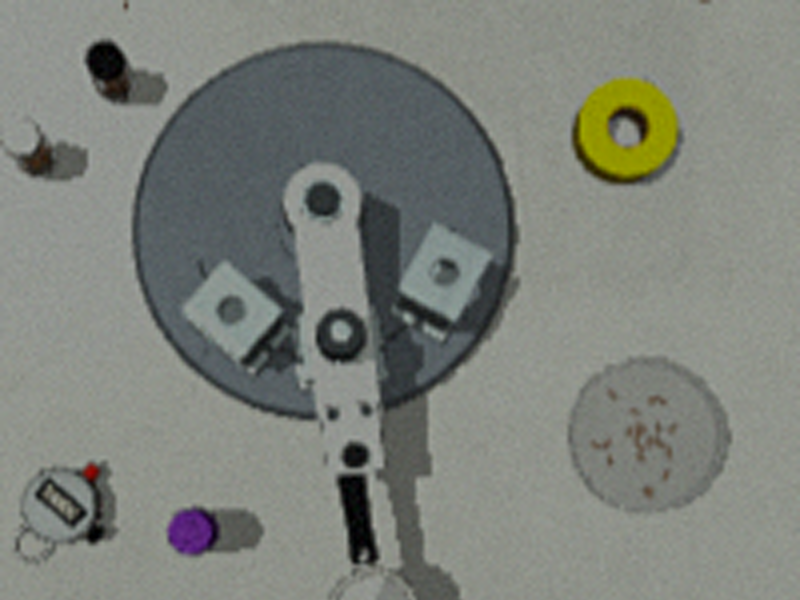

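{"api": "arm_command", "payload": {
  "targets": [
    {"yaw": 0.1,"z": -0.02},
    {"yaw": 0.1,"z": -0.02},
    {"yaw": 0.1,"z": -0.02},
    {"x": 0.017,"y": -0.027},
    {"x": 0.017,"y": -0.027},
    {"x": 0.017,"y": -0.027},
    {"x": 0.017,"y": -0.027},
    {"x": 0.017,"y": -0.027},
    {"x": 0.017,"y": -0.027},
    {"x": 0.017,"y": -0.027}
  ]
}}

```text
schema error: expected keys hand, x, y, z, yaw
```

{"api": "arm_command", "payload": {
  "targets": [
    {"x": 0.017,"y": -0.027},
    {"x": 0.017,"y": -0.027},
    {"x": 0.017,"y": -0.027},
    {"x": 0.017,"y": -0.027},
    {"x": 0.017,"y": -0.027},
    {"x": 0.017,"y": -0.027},
    {"x": 0.017,"y": -0.027},
    {"x": 0.017,"y": -0.027},
    {"x": 0.017,"y": -0.027},
    {}
  ]
}}

```text
schema error: expected keys hand, x, y, z, yaw
```

```bash
python3 - <<'E'
from h import *
s=manip.read_state(); print(s["clock"],s["eef_pos"],s["eef_rot"],s["wrist_force"])
c=get_calibration("wrist"); np.save("w1.npy",c["cam_to_world"]); print(c)
cv2.imwrite("pics/w1.png",camera("wrist")[:,:,::-1])
for n,P in dict(piv=(572,17,108),knob=(497,7,138),dish=(454,-173,14),bR=(533,-50,87)).items(): print(n,proj(c,P))
E
```

```text
0.1 [ 164.46711651 -524.58434222  204.93783926] [-3.14054861e+00 -8.44319582e-05  3.03802855e-01] [ 0.2481114  0.2149246 -0.0569568]
{'K': array([[361.04768772,   0.        , 276.04724909],
       [  0.        , 361.04768772, 207.84721069],
       [  0.        ,   0.        ,   1.        ]]), 'dist_coeffs': array([-0.04673238,  0.        ,  0.        ,  0.        ,  0.        ]), 'cam_to_world': array([[ 2.99550407e-01,  9.13046813e-01,  2.76794276e-01,
         2.45806678e+02],
       [-9.54080467e-01,  2.86706686e-01,  8.67740733e-02,
        -4.99829993e+02],
       [-1.29978360e-04, -2.90077221e-01,  9.57003234e-01,
         3.85257681e+02],
       [ 0.00000000e+00,  0.00000000e+00,  0.00000000e+00,
         1.00000000e+00]])}
piv [489.67056314 492.3006874 ]
knob [429.58831433 375.71921079]
dish [ -11.90098963 -244.13354483]
bR [ -35.45038247 -225.85183157]
```

View pics/w1.png

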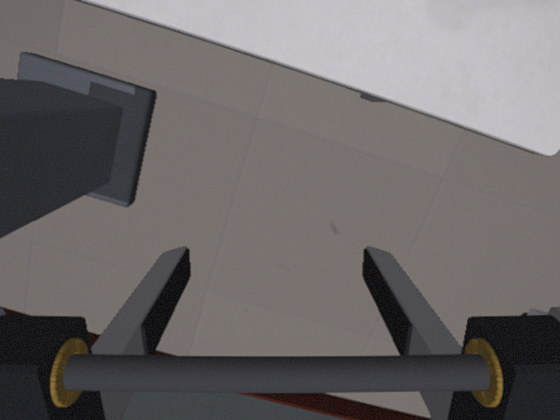

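The picture shows only the floor and the table edge because the moves were refused: each row needs all five keys. I'll resend them with every key filled in.

{"api": "arm_command", "payload": {
  "targets": [
    {"hand": 1,"x": 0,"y": 0,"yaw": 0.1,"z": -0.03},
    {"hand": 1,"x": 0,"y": 0,"yaw": 0.1,"z": -0.03},
    {"hand": 1,"x": 0,"y": 0,"yaw": 0.104,"z": -0.03},
    {"hand": 1,"x": 0.015,"y": -0.029,"z": 0,"yaw": 0},
    {"hand": 1,"x": 0.015,"y": -0.029,"z": 0,"yaw": 0},
    {"hand": 1,"x": 0.015,"y": -0.029,"z": 0,"yaw": 0},
    {"hand": 1,"x": 0.015,"y": -0.029,"z": 0,"yaw": 0},
    {"hand": 1,"x": 0.015,"y": -0.029,"z": 0,"yaw": 0},
    {"hand": 1,"x": 0.015,"y": -0.029,"z": 0,"yaw": 0},
    {"hand": 1,"x": 0.015,"y": -0.029,"z": 0,"yaw": 0}
  ]
}}

```text
clock: 1.15
eef_pos: [269.9, -320.5, 295.3]
eef_rot: [-3.141, 0.0, -0.0]
wrist_force: [0.1, 0.0, -0.2]
finger_gap: 94.0
finger_force: 0.0
```

{"api": "arm_command", "payload": {
  "targets": [
    {"hand": 1,"x": 0.015,"y": -0.029,"z": 0,"yaw": 0},
    {"hand": 1,"x": 0.015,"y": -0.029,"z": 0,"yaw": 0},
    {"hand": 1,"x": 0.015,"y": -0.029,"z": 0,"yaw": 0},
    {"hand": 1,"x": 0.015,"y": -0.029,"z": 0,"yaw": 0},
    {"hand": 1,"x": 0.015,"y": -0.029,"z": 0,"yaw": 0},
    {"hand": 1,"x": 0.015,"y": -0.029,"z": 0,"yaw": 0},
    {"hand": 1,"x": 0.015,"y": -0.029,"z": 0,"yaw": 0},
    {"hand": 1,"x": 0.015,"y": -0.029,"z": 0,"yaw": 0},
    {"hand": 1,"x": 0.015,"y": -0.029,"z": 0,"yaw": 0},
    {"hand": 1,"x": 0.015,"y": -0.029,"z": 0,"yaw": 0}
  ]
}}

```text
clock: 2.15
eef_pos: [420.0, -30.5, 295.4]
eef_rot: [-3.142, 0.0, -0.0]
wrist_force: [-0.8, -2.0, 0.2]
finger_gap: 94.0
finger_force: 0.0
```

{"api": "arm_command", "payload": {
  "targets": [
    {"hand": 1,"x": 0,"y": 0,"z": 0,"yaw": 0},
    {"hand": 1,"x": 0,"y": 0,"z": 0,"yaw": 0}
  ]
}}

```text
clock: 2.35
eef_pos: [419.5, -31.6, 295.2]
eef_rot: [3.142, 0.001, 0.001]
wrist_force: [-0.9, -0.3, -1.0]
finger_gap: 93.9
finger_force: 0.0
```

```bash
python3 - <<'E'
from h import *
s=manip.read_state(); print(s["clock"],s["eef_pos"],s["eef_rot"],s["wrist_force"])
c=get_calibration("wrist"); np.save("w1.npy",c["cam_to_world"])
cv2.imwrite("pics/w2.png",camera("wrist")[:,:,::-1])
for n,P in dict(piv=(572,17,108),knob=(497,7,138),dish=(454,-173,14),bR=(533,-50,87)).items(): print(n,proj(c,P))
E
```

```text
2.35 [419.52659192 -31.63573641 295.18877872] [3.14153812e+00 6.80889232e-04 1.28296401e-03] [-0.91132273 -0.29352145 -0.97429711]
piv [223.24039212  24.28191391]
knob [232.56704995 107.66185552]
dish [386.48900749 140.8418439 ]
bR [293.49724396  69.98499197]
```

View pics/w2.png

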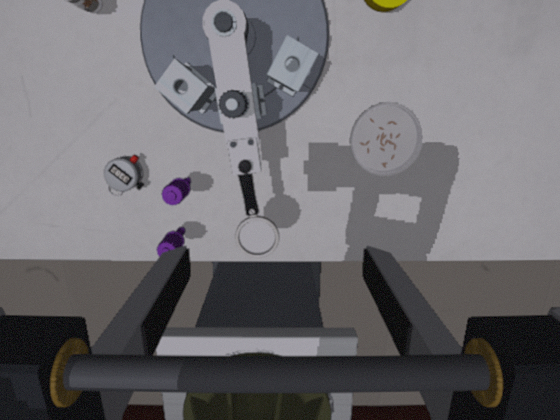

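```bash
python3 - <<'E'
import cv2
im=cv2.imread("pics/w2.png")[0:135,150:330]
cv2.imwrite("pics/c2.png",cv2.resize(im,None,fx=4.4,fy=4.4,interpolation=cv2.INTER_CUBIC))
E
```

```text
(no output)
```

View pics/c2.png

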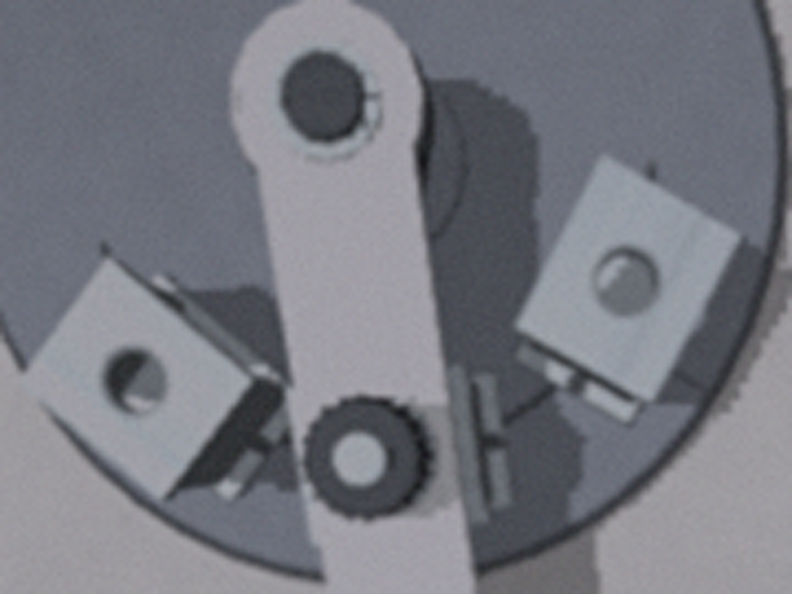

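```bash
cat > m.py <<'E'
from h import *
c=get_calibration("wrist"); c["cam_to_world"]=np.load("w1.npy")
f=lambda u,v:((u+.5)/4.4-.5+150,(v+.5)/4.4-.5)
P={n:at_z(c,uv,z)[:2] for n,uv,z in[("piv",f(322,97),108),("knob",f(366,457),138),("L",f(137,380),87),("R",f(627,280),87),("lens",(257,236),95),("dish",(386,138),10)]}
ang=lambda p:np.arctan2(-(p-P["piv"])[1],-(p-P["piv"])[0])
for n,p in P.items(): print(n,p.round(1),np.linalg.norm(p-P["piv"]).round(1),ang(p).round(4))
# fit pivot+yaw+L,R angles with radii constraints
from scipy.optimize import least_squares
def e(a,r,x): return np.array([x[0]-r*np.cos(a),x[1]-r*np.sin(a)])
def res(x): return np.concatenate([x[:2]-P["piv"],e(x[2],75,x)-P["knob"],e(x[2],220,x)-P["lens"],e(x[3],75,x)-P["L"],e(x[4],75,x)-P["R"]])
s=least_squares(res,[*P["piv"],.13,-.7,1]); x=s.x; print(x.round(4),s.fun.round(1)); print("L off",x[3]-x[2]+.87,"R off",x[4]-x[2]-.87)
print("pin",e(x[2],75,x),"R hole",e(x[4],75,x))
E
python3 m.py
```

```text
piv [574.3  17.3] 0.0 -3.1416
knob [500.7   6.7] 74.4 0.1438
L [517.6  65.6] 74.4 -0.7059
R [539.4 -48.5] 74.5 1.0845
lens [356.1 -11.1] 220.0 0.1297
dish [ 457.2 -173.3] 223.7 1.0199
[ 5.746383e+02  1.714120e+01  1.298000e-01 -7.047000e-01  1.078800e+00] [ 0.4 -0.2 -0.4  0.8  0.4 -0.2 -0.1  0.1 -0.2 -0.4]
L off 0.0355371328039934 R off 0.07899316008362967
pin [500.26912052   7.43403878] R hole [539.20836951 -48.9626804 ]
```

The enlarged view gives consistent positions: pin at about (500.3, 7.4), and the right hole at about swing 0.949 (scribed angle + 0.08). Next is the grasp.

{"api": "arm_command", "payload": {
  "targets": [
    {"hand": 1,"x": 0.0135,"y": -0.0065,"z": 0.015,"yaw": 0},
    {"hand": 1,"x": 0.0135,"y": -0.0065,"z": 0.015,"yaw": 0},
    {"hand": 1,"x": 0.0135,"y": -0.0065,"z": 0.015,"yaw": 0},
    {"hand": 1,"x": 0.0135,"y": -0.0065,"z": 0.015,"yaw": 0},
    {"hand": 1,"x": 0.0135,"y": -0.0065,"z": 0.015,"yaw": 0},
    {"hand": 1,"x": 0.0135,"y": -0.0065,"z": 0.015,"yaw": 0},
    {"hand": 1,"x": 0,"y": 0,"z": 0.025,"yaw": 0},
    {"hand": 1,"x": 0,"y": 0,"z": 0.025,"yaw": 0},
    {"hand": 1,"x": 0,"y": 0,"z": 0.02,"yaw": 0},
    {"hand": 1,"x": 0,"y": 0,"z": 0.01,"yaw": 0}
  ]
}}

```text
clock: 3.4
eef_pos: [499.8, 6.0, 124.0]
eef_rot: [-3.142, 0.002, -0.002]
wrist_force: [-0.3, -0.3, -0.7]
finger_gap: 94.0
finger_force: 0.0
```

{"api": "arm_command", "payload": {
  "targets": [
    {"hand": 1,"x": 0,"y": 0,"z": 0.01,"yaw": 0},
    {"hand": 1,"x": 0,"y": 0,"z": 0.006,"yaw": 0},
    {"hand": 1,"x": 0,"y": 0,"z": 0,"yaw": 0}
  ]
}}

```text
clock: 3.7
eef_pos: [500.5, 6.9, 109.2]
eef_rot: [-3.142, 0.0, -0.0]
wrist_force: [0.2, -0.1, -0.3]
finger_gap: 94.1
finger_force: 0.0
```

{"api": "arm_command", "payload": {
  "targets": [
    {"hand": -0.3,"x": 0,"y": 0,"z": 0,"yaw": 0},
    {"hand": -0.3,"x": 0,"y": 0,"z": 0,"yaw": 0},
    {"hand": -0.3,"x": 0,"y": 0,"z": 0,"yaw": 0},
    {"hand": -0.3,"x": 0,"y": 0,"z": 0,"yaw": 0},
    {"hand": -0.3,"x": 0,"y": 0,"z": 0,"yaw": 0},
    {"hand": -0.8,"x": 0,"y": 0,"z": 0,"yaw": 0},
    {"hand": -0.8,"x": 0,"y": 0,"z": 0,"yaw": 0},
    {"hand": -0.8,"x": 0,"y": 0,"z": 0,"yaw": 0},
    {"hand": -0.8,"x": 0,"y": 0,"z": 0,"yaw": 0},
    {"hand": -0.8,"x": 0,"y": 0,"z": 0,"yaw": 0}
  ],
  "newtons": 30
}}

```text
clock: 4.7
eef_pos: [500.6, 7.2, 109.5]
eef_rot: [-3.141, -0.0, -0.0]
wrist_force: [-0.2, 1.4, 0.5]
finger_gap: 23.9
finger_force: 30.0
```

{"api": "arm_command", "payload": {
  "targets": [
    {"hand": -0.8,"x": 0,"y": 0,"z": -0.002,"yaw": 0},
    {"hand": -0.8,"x": 0,"y": 0,"z": -0.002,"yaw": 0},
    {"hand": -0.8,"x": 0,"y": 0,"z": -0.002,"yaw": 0},
    {"hand": -0.8,"x": 0,"y": 0,"z": -0.002,"yaw": 0},
    {"hand": -0.8,"x": 0,"y": 0,"z": 0,"yaw": 0}
  ]
}}

```text
clock: 5.2
eef_pos: [500.7, 7.3, 117.9]
eef_rot: [-3.141, -0.0, -0.0]
wrist_force: [-0.9, 4.6, -2.2]
finger_gap: 24.0
finger_force: 30.0
```

{"api": "arm_command", "payload": {
  "targets": [
    {"hand": -0.8,"x": 0,"y": 0,"z": -0.003,"yaw": 0},
    {"hand": -0.8,"x": 0,"y": 0,"z": -0.003,"yaw": 0},
    {"hand": -0.8,"x": 0,"y": 0,"z": -0.003,"yaw": 0},
    {"hand": -0.8,"x": 0,"y": 0,"z": -0.003,"yaw": 0},
    {"hand": -0.8,"x": 0,"y": 0,"z": -0.003,"yaw": 0},
    {"hand": -0.8,"x": 0,"y": 0,"z": -0.003,"yaw": 0},
    {"hand": -0.8,"x": 0,"y": 0,"z": 0,"yaw": 0},
    {"hand": -0.8,"x": 0,"y": 0,"z": 0,"yaw": 0}
  ]
}}

```text
clock: 6.0
eef_pos: [501.0, 7.0, 136.0]
eef_rot: [3.141, -0.001, -0.0]
wrist_force: [0.1, 0.1, -1.7]
finger_gap: 23.9
finger_force: 30.0
```

```bash
python3 - <<'E'
from h import *
s=manip.read_state(); print(s["eef_pos"],s["wrist_force"],s["moment"])
import math
for a in np.linspace(.1298,1.0788,25): print(round(a-.1298,3),round(574.64-75*math.cos(a)-500.27,1),round(17.14-75*math.sin(a)-7.43,1))
a=cv2.resize(camera("side")[130:290,170:370],None,fx=4,fy=4,interpolation=cv2.INTER_CUBIC)[:600,:800]
cv2.imwrite("pics/s1.png",a[:,:,::-1])
E
```

```text
[500.95495785   7.00080762 136.03070936] [ 0.12469715  0.14912258 -1.66544757] [ 0.13763142  0.05980793 -0.02227065]
0.0 0.0 0.0
0.04 0.4 -2.9
0.079 1.0 -5.8
0.119 1.7 -8.7
0.158 2.5 -11.6
0.198 3.4 -14.4
0.237 4.4 -17.2
0.277 5.5 -20.0
0.316 6.7 -22.7
0.356 8.0 -25.3
0.395 9.5 -27.9
0.435 11.0 -30.4
0.474 12.7 -32.9
0.514 14.4 -35.3
0.554 16.2 -37.6
0.593 18.1 -39.9
0.633 20.1 -42.1
0.672 22.2 -44.2
0.712 24.4 -46.2
0.751 26.6 -48.1
0.791 29.0 -50.0
0.83 31.4 -51.7
0.87 33.8 -53.4
0.909 36.4 -54.9
0.949 38.9 -56.4
```

View pics/s1.png

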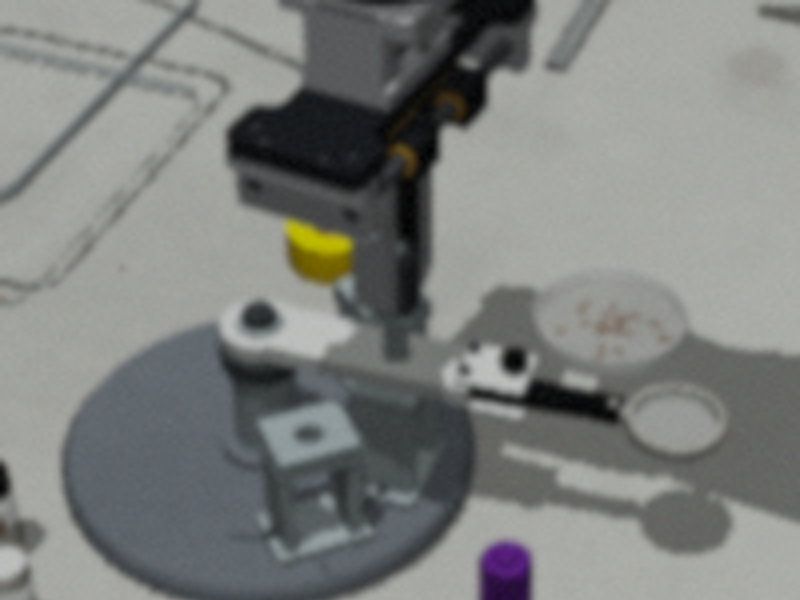

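The side view shows the pin lifted, with its shank still through the arm. The force is back to about -1.7 N vertically and near zero sideways, so it is clear of the bridge. Now I'll swing along the arc.

{"api": "arm_command", "payload": {
  "targets": [
    {"hand": -0.8,"x": 0.001,"y": 0.0058,"z": 0,"yaw": 0},
    {"hand": -0.8,"x": 0.0015,"y": 0.0058,"z": 0,"yaw": 0},
    {"hand": -0.8,"x": 0.0019,"y": 0.0056,"z": 0,"yaw": 0},
    {"hand": -0.8,"x": 0.0023,"y": 0.0055,"z": 0,"yaw": 0},
    {"hand": -0.8,"x": 0.0028,"y": 0.0052,"z": 0,"yaw": 0},
    {"hand": -0.8,"x": 0,"y": 0,"z": 0,"yaw": 0}
  ]
}}

```text
clock: 6.65
eef_pos: [510.6, -21.7, 135.5]
eef_rot: [3.141, -0.001, -0.001]
wrist_force: [0.7, 1.1, -1.5]
finger_gap: 24.0
finger_force: 30.0
```

{"api": "arm_command", "payload": {
  "targets": [
    {"hand": -0.8,"x": 0.0032,"y": 0.005,"z": 0,"yaw": 0},
    {"hand": -0.8,"x": 0.0035,"y": 0.0047,"z": 0,"yaw": 0},
    {"hand": -0.8,"x": 0.0039,"y": 0.0045,"z": 0,"yaw": 0},
    {"hand": -0.8,"x": 0.0043,"y": 0.0041,"z": 0,"yaw": 0},
    {"hand": -0.8,"x": 0.0046,"y": 0.0038,"z": 0,"yaw": 0},
    {"hand": -0.8,"x": 0.0048,"y": 0.0034,"z": 0,"yaw": 0},
    {"hand": -0.8,"x": 0.0051,"y": 0.003,"z": 0,"yaw": 0},
    {"hand": -0.8,"x": 0,"y": 0,"z": 0,"yaw": 0},
    {"hand": -0.8,"x": 0,"y": 0,"z": 0,"yaw": 0}
  ]
}}

```text
clock: 7.55
eef_pos: [539.9, -49.4, 135.5]
eef_rot: [3.141, -0.001, -0.0]
wrist_force: [3.6, 2.5, -1.3]
finger_gap: 23.7
finger_force: 30.0
```

```bash
python3 - <<'E'
from h import *
s=manip.read_state(); print(s["eef_pos"],s["wrist_force"],s["moment"])
c=get_calibration("top")
T=camera("top")[110:230,200:400];
cv2.imwrite("pics/t2.png",cv2.resize(T,None,fx=4,fy=4,interpolation=cv2.INTER_CUBIC)[:,:,::-1])
E
```

```text
[539.89658561 -49.37904032 135.52469054] [ 3.56132909  2.47895345 -1.31304753] [ 0.6923328  -0.62763624 -0.00659171]
```

View pics/t2.png

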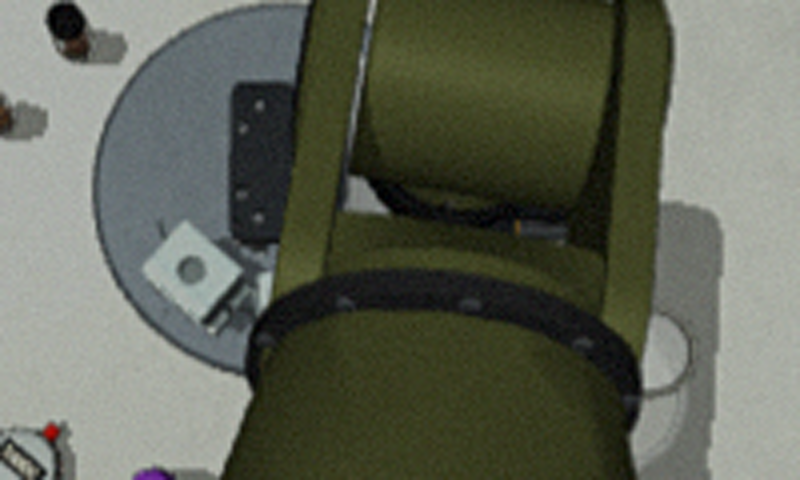

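The lens is now over the dish. The radial side force is about 4 N, so I'll shift 0.6 mm inward to relieve it, then feel downward.

{"api": "arm_command", "payload": {
  "targets": [
    {"hand": -0.8,"x": 0.0003,"y": -0.0005,"z": 0,"yaw": 0},
    {"hand": -0.8,"x": 0,"y": 0,"z": 0,"yaw": 0},
    {"hand": -0.8,"x": 0,"y": 0,"z": 0,"yaw": 0}
  ]
}}

```text
clock: 7.9
eef_pos: [539.8, -48.9, 135.5]
eef_rot: [3.141, -0.0, -0.0]
wrist_force: [1.7, 0.3, -1.1]
finger_gap: 23.9
finger_force: 30.0
```

{"api": "arm_command", "payload": {
  "targets": [
    {"hand": -0.8,"x": 0,"y": 0,"z": 0.001,"yaw": 0},
    {"hand": -0.8,"x": 0,"y": 0,"z": 0.001,"yaw": 0},
    {"hand": -0.8,"x": 0,"y": 0,"z": 0.0005,"yaw": 0},
    {"hand": -0.8,"x": 0,"y": 0,"z": 0.0005,"yaw": 0},
    {"hand": -0.8,"x": 0,"y": 0,"z": 0,"yaw": 0}
  ]
}}

```text
clock: 8.4
eef_pos: [539.7, -48.8, 132.3]
eef_rot: [-3.142, 0.0, -0.0]
wrist_force: [1.8, 0.8, -1.8]
finger_gap: 24.0
finger_force: 30.0
```

No contact force, and the tip is at about 85.8 mm, already below the bridge face. I'll continue gently.

{"api": "arm_command", "payload": {
  "targets": [
    {"hand": -0.8,"x": 0,"y": 0,"z": 0.0005,"yaw": 0},
    {"hand": -0.8,"x": 0,"y": 0,"z": 0.0005,"yaw": 0},
    {"hand": -0.8,"x": 0,"y": 0,"z": 0.0005,"yaw": 0},
    {"hand": -0.8,"x": 0,"y": 0,"z": 0.0005,"yaw": 0},
    {"hand": -0.8,"x": 0,"y": 0,"z": 0,"yaw": 0}
  ]
}}

```text
clock: 8.9
eef_pos: [539.7, -48.8, 130.2]
eef_rot: [-3.142, 0.0, -0.0]
wrist_force: [1.6, -0.8, -3.2]
finger_gap: 24.2
finger_force: 30.0
```

{"api": "arm_command", "payload": {
  "targets": [
    {"hand": -0.8,"x": 0,"y": 0,"z": 0.0005,"yaw": 0},
    {"hand": -0.8,"x": 0,"y": 0,"z": 0.0005,"yaw": 0},
    {"hand": -0.8,"x": 0,"y": 0,"z": 0,"yaw": 0}
  ]
}}

```text
clock: 9.2
eef_pos: [539.6, -48.7, 129.0]
eef_rot: [-3.141, 0.001, -0.0]
wrist_force: [1.2, 1.2, -5.3]
finger_gap: 24.1
finger_force: 30.0
```

The force is pulling down because the balls are springing out under the arm, between it and the bridge. Next the balls enter the bridge.

{"api": "arm_command", "payload": {
  "targets": [
    {"hand": -0.8,"x": 0,"y": 0,"z": 0.0005,"yaw": 0},
    {"hand": -0.8,"x": 0,"y": 0,"z": 0.0005,"yaw": 0},
    {"hand": -0.8,"x": 0,"y": 0,"z": 0.0005,"yaw": 0},
    {"hand": -0.8,"x": 0,"y": 0,"z": 0.0005,"yaw": 0},
    {"hand": -0.8,"x": 0,"y": 0,"z": 0,"yaw": 0}
  ]
}}

```text
clock: 9.7
eef_pos: [539.9, -48.8, 127.7]
eef_rot: [-3.142, -0.0, -0.0]
wrist_force: [-0.6, 1.8, 2.4]
finger_gap: 23.9
finger_force: 30.0
```

{"api": "arm_command", "payload": {
  "targets": [
    {"hand": -0.8,"x": 0,"y": 0,"z": 0.0005,"yaw": 0},
    {"hand": -0.8,"x": 0,"y": 0,"z": 0.0005,"yaw": 0},
    {"hand": -0.8,"x": 0,"y": 0,"z": 0,"yaw": 0}
  ]
}}

```text
clock: 10.0
eef_pos: [539.9, -48.7, 126.8]
eef_rot: [-3.141, -0.0, -0.0]
wrist_force: [-2.1, 2.3, 4.8]
finger_gap: 23.8
finger_force: 30.0
```

{"api": "arm_command", "payload": {
  "targets": [
    {"hand": -0.8,"x": 0,"y": 0,"z": 0.0005,"yaw": 0},
    {"hand": -0.8,"x": 0,"y": 0,"z": 0.0005,"yaw": 0},
    {"hand": -0.8,"x": 0,"y": 0,"z": 0,"yaw": 0}
  ]
}}

```text
clock: 10.3
eef_pos: [539.6, -48.6, 125.0]
eef_rot: [-3.141, 0.001, -0.0]
wrist_force: [-1.4, 4.0, -1.8]
finger_gap: 23.4
finger_force: 30.0
```

{"api": "arm_command", "payload": {
  "targets": [
    {"hand": -0.8,"x": 0,"y": 0,"z": 0.0005,"yaw": 0},
    {"hand": -0.8,"x": 0,"y": 0,"z": 0.0005,"yaw": 0},
    {"hand": -0.8,"x": 0,"y": 0,"z": 0,"yaw": 0}
  ]
}}

```text
clock: 10.6
eef_pos: [539.6, -48.7, 124.1]
eef_rot: [-3.141, 0.001, -0.0]
wrist_force: [-1.0, 4.0, -0.0]
finger_gap: 23.6
finger_force: 30.0
```

The balls are in the bridge and resistance is low. I'll relieve the 4 N side force by 0.3 mm and carry on down.

{"api": "arm_command", "payload": {
  "targets": [
    {"hand": -0.8,"x": 0,"y": -0.0003,"z": 0.0005,"yaw": 0},
    {"hand": -0.8,"x": 0,"y": 0,"z": 0.001,"yaw": 0},
    {"hand": -0.8,"x": 0,"y": 0,"z": 0.001,"yaw": 0},
    {"hand": -0.8,"x": 0,"y": 0,"z": 0.001,"yaw": 0},
    {"hand": -0.8,"x": 0,"y": 0,"z": 0,"yaw": 0}
  ]
}}

```text
clock: 11.1
eef_pos: [539.7, -48.5, 120.7]
eef_rot: [-3.142, 0.0, -0.0]
wrist_force: [-2.3, 3.1, -1.8]
finger_gap: 23.8
finger_force: 30.0
```

{"api": "arm_command", "payload": {
  "targets": [
    {"hand": -0.8,"x": 0,"y": 0,"z": 0.001,"yaw": 0},
    {"hand": -0.8,"x": 0,"y": 0,"z": 0.001,"yaw": 0},
    {"hand": -0.8,"x": 0,"y": 0,"z": 0.001,"yaw": 0},
    {"hand": -0.8,"x": 0,"y": 0,"z": 0.001,"yaw": 0},
    {"hand": -0.8,"x": 0,"y": 0,"z": 0,"yaw": 0}
  ]
}}

```text
clock: 11.6
eef_pos: [539.8, -48.5, 116.7]
eef_rot: [3.142, 0.0, -0.0]
wrist_force: [-1.3, 3.2, -1.7]
finger_gap: 23.8
finger_force: 30.0
```

{"api": "arm_command", "payload": {
  "targets": [
    {"hand": -0.8,"x": 0,"y": 0,"z": 0.001,"yaw": 0},
    {"hand": -0.8,"x": 0,"y": 0,"z": 0.001,"yaw": 0},
    {"hand": -0.8,"x": 0,"y": 0,"z": 0.001,"yaw": 0},
    {"hand": -0.8,"x": 0,"y": 0,"z": 0.001,"yaw": 0},
    {"hand": -0.8,"x": 0,"y": 0,"z": 0.001,"yaw": 0},
    {"hand": -0.8,"x": 0,"y": 0,"z": 0,"yaw": 0}
  ]
}}

```text
clock: 12.2
eef_pos: [540.0, -48.7, 112.0]
eef_rot: [3.141, -0.001, -0.0]
wrist_force: [-0.4, 0.0, -3.6]
finger_gap: 23.8
finger_force: 30.0
```

{"api": "arm_command", "payload": {
  "targets": [
    {"hand": -0.8,"x": 0,"y": 0,"z": 0.0005,"yaw": 0},
    {"hand": -0.8,"x": 0,"y": 0,"z": 0.0005,"yaw": 0},
    {"hand": -0.8,"x": 0,"y": 0,"z": 0.0005,"yaw": 0},
    {"hand": -0.8,"x": 0,"y": 0,"z": 0,"yaw": 0}
  ]
}}

```text
clock: 12.6
eef_pos: [539.9, -48.5, 110.5]
eef_rot: [3.142, -0.0, -0.0]
wrist_force: [0.2, -0.3, -1.2]
finger_gap: 24.2
finger_force: 30.0
```

{"api": "arm_command", "payload": {
  "targets": [
    {"hand": -0.8,"x": 0,"y": 0,"z": 0.0005,"yaw": 0},
    {"hand": -0.8,"x": 0,"y": 0,"z": 0.0005,"yaw": 0},
    {"hand": -0.8,"x": 0,"y": 0,"z": 0,"yaw": 0}
  ]
}}

```text
clock: 12.9
eef_pos: [539.9, -48.5, 109.5]
eef_rot: [3.142, -0.0, -0.0]
wrist_force: [-0.2, 0.4, -0.3]
finger_gap: 23.7
finger_force: 30.0
```

{"api": "arm_command", "payload": {
  "targets": [
    {"hand": -0.8,"x": 0,"y": 0,"z": 0.0003,"yaw": 0},
    {"hand": -0.8,"x": 0,"y": 0,"z": 0,"yaw": 0}
  ]
}}

```text
clock: 13.1
eef_pos: [539.9, -48.5, 109.4]
eef_rot: [3.141, -0.0, -0.0]
wrist_force: [-1.1, 0.6, 3.4]
finger_gap: 24.0
finger_force: 30.0
```

The flange sits down at the same height as before (109.5), with about 4 N of contact. I'll release and back off.

{"api": "arm_command", "payload": {
  "targets": [
    {"hand": -0.4,"x": 0,"y": 0,"z": 0,"yaw": 0},
    {"hand": 0,"x": 0,"y": 0,"z": 0,"yaw": 0},
    {"hand": 0.5,"x": 0,"y": 0,"z": 0,"yaw": 0},
    {"hand": 0.5,"x": 0,"y": 0,"z": 0,"yaw": 0},
    {"hand": 0.5,"x": 0,"y": 0,"z": 0,"yaw": 0},
    {"hand": 0.5,"x": 0,"y": 0,"z": 0,"yaw": 0},
    {"hand": 0.5,"x": 0,"y": 0,"z": -0.01,"yaw": 0},
    {"hand": 0.5,"x": 0,"y": 0,"z": -0.02,"yaw": 0},
    {"hand": 0.5,"x": 0,"y": 0,"z": -0.03,"yaw": 0},
    {"hand": 0.5,"x": 0,"y": 0,"z": -0.03,"yaw": 0}
  ]
}}

```text
clock: 14.1
eef_pos: [539.7, -48.4, 200.9]
eef_rot: [-3.142, 0.0, -0.0]
wrist_force: [0.7, 0.2, 0.3]
finger_gap: 70.1
finger_force: 0.0
```

{"api": "arm_command", "payload": {
  "targets": [
    {"hand": 0.5,"x": -0.015,"y": -0.01,"z": -0.03,"yaw": 0},
    {"hand": 0.5,"x": -0.025,"y": -0.015,"z": -0.02,"yaw": 0},
    {"hand": 0.5,"x": -0.025,"y": -0.015,"z": -0.02,"yaw": 0},
    {"hand": 0.5,"x": -0.025,"y": -0.01,"z": -0.01,"yaw": 0},
    {"hand": 0.5,"x": -0.02,"y": 0,"z": 0,"yaw": 0},
    {"hand": 0.5,"x": 0,"y": 0,"z": 0,"yaw": 0},
    {"hand": 0.5,"x": 0,"y": 0,"z": 0,"yaw": 0}
  ]
}}

```text
clock: 14.8
eef_pos: [430.1, 1.5, 279.8]
eef_rot: [3.141, -0.001, -0.0]
wrist_force: [0.1, -0.1, -1.1]
finger_gap: 70.9
finger_force: 0.0
```

```bash
python3 - <<'E'
from h import *
s=manip.read_state(); print(s["clock"],s["eef_pos"],s["wrist_force"])
c=get_calibration("wrist")
w=camera("wrist"); si=camera("side")[150:300,180:380]
a=cv2.resize(w[:300],(560,300)); b=cv2.resize(si,(400,300),interpolation=cv2.INTER_CUBIC)
o=np.zeros((600,560,3),np.uint8); o[:300]=a; o[300:,:400]=b
cv2.imwrite("pics/f.png",o[:,:,::-1])
for n,P in dict(piv=(574.6,17.1,108),knob_home=(539.2,-49,138),knob_up3=(539.2,-49,141),dish=(457.2,-173.3,10),lens=(574.6-220*np.cos(1.0788),17.1-220*np.sin(1.0788),95)).items(): print(n,proj(c,P).round(1))
cs=get_calibration("side")
for z in(138,143): p=proj(cs,(539.2,-49,z)); print("side knob",z,((p-[180,150])*2+[0,300]).round(1))
E
```

```text
14.8 [430.13028806   1.46297286 279.8193337 ] [ 0.12229715 -0.05801118 -1.0756736 ]
piv [257.7  30.9]
knob_home [335.  70.]
knob_up3 [335.6  69.7]
dish [415.  148.2]
lens [450.4 146. ]
side knob 138 [167.8 364.8]
side knob 143 [167.7 360.9]
```

View pics/f.png

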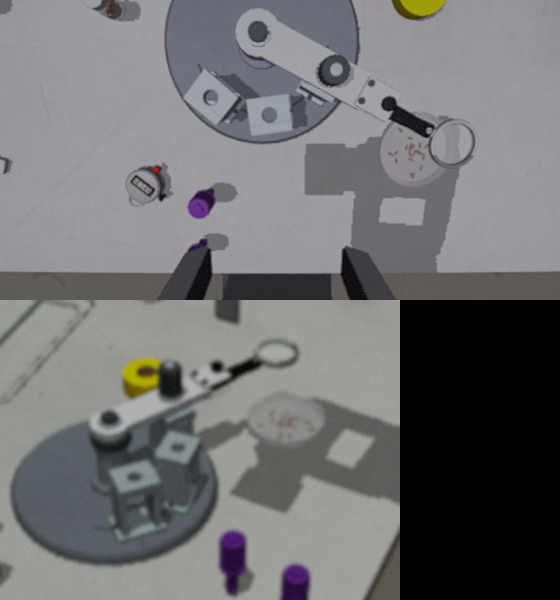

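The final view shows the knob sitting flat on the arm at (335,70), as predicted for home. The lens is over the dish position at (451,143), the dish is unmoved at (415,148), and the tally counter sits clear of everything. I'll hand the job in.

```bash
python3 -c "
from cell import manip; print(manip.sign_off())"
```

```text
the job is handed in; nothing more can be done
None
```

The pin is pushed home in the dish-side bridge with its knob down on the arm and the lens over the dish; the dish hasn't moved, nothing came near the tally counter, and I handed the job in at about 15 s (I judged the ball lock from the seating height and the force dip, without a test pull).

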